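# Clamp a mounted specimen with an indexing lever

### The arm

A 6-joint arm with a two-finger parallel gripper is mounted at the origin on the work surface. World frame = base frame: x ahead of the robot, y to its left, z up, the work surface at z = 0. Lengths are in m, angles in rad, forces in N, time in s.
With the tool pointing down it reaches from about 0.35 to 0.975 m from the base axis. Payload 4.9 kg.
Tool frame: the origin (TCP) lies at the very end of the fingers, on their centre line; the grasp point (between the pads) lies 19 mm behind it (grasp_offset is the distance from the TCP to the grasp point, in m); x points along the fingers, y is the direction in which the jaws open and shut, and the axes are right-handed (so a half turn about x gives the same grasp; the last joint's range is limited). The gripper opens to 85 mm and grips with 20 to 120 N. Pads are 22 mm wide; open, the fingers measure 114 mm over their backs; the gripper's body (76 mm by 85 mm) begins 54 mm behind the grasp point. The pads swing forward as they close: fully open they stand 13 mm farther back than shut.
Start: joints at [-1.3, 0.053, 1.613, -0, 1.476, -0.119], TCP at [0.237, -0.578, 0.199] pointing down, gripper open.
Joint ranges: [-3.01, 3.01], [-1.01, 2.22], [0.06, 2.58], [-1.02, 4.17], [0.09, 2.62], [-3.14, 3.14]. Speed limits (rad/s): [2.57, 2.57, 3.14, 3.14, 3.14, 3.14].

### API

Orientations are given as a rotation vector (axis times angle).
In Python, from station import get_obs, get_image, camera_model, finish_job, grasp_offset gives the robot as it stands.
- The arm moves only by the shell command python3 -m crank 'ROWS' [OPENING] [FORCE]. ROWS is JSON, a list that holds one entry, the list of rows, each a list of 4 numbers: the shift along the world's x, y, z in m, then the turn about the world's z in degrees. In form: [[[dx, dy, dz, turn], ...]]. A call has 1 to 5 rows; each row is the pose to reach, as a shift and turn from the pose commanded when the call began; what a row does not reach only later rows make up. A row lasts 1/12 s, in which the tool goes at most 41.7 mm and 7.16 degrees, less where a joint would pass 70% of its speed; a pose out of reach is approached as far as the arm can. A call with a gripper value outside its range is refused whole. OPENING is the opening, from 0 (shut) to 1 (fully open), set as the call begins (- or left out, the last holds). The fingers move at their own pace and stop on an object; FORCE is the grip in N (left out, the last holds). Time passes only in rows, so rows that repeat a pose let the fingers close. It gives the time, the measured TCP pose, the force and the opening at its end, in the units of the state.
- get_obs(): the state, without advancing time (a new reading comes with each control period).
- get_image(name): name is "scene" or "top" or "wrist"; returns (picture, depth): 480x640x3 uint8, red, green, blue; 480x640 float32, m along the optical axis (not along the pixel's ray), 0 where there is no reading.
- camera_model(name): a dict with "fx", "fy", "cx", "cy" (pixels), "k1" (the pictures are not rectified: a ray, as slopes to the right and down, at radius r is drawn at 1 + k1 r^2 times it, then the intrinsics apply), "xyz" and "attitude" of the camera in the world. Camera axes: x right, y down, z forward; pixel columns grow to the right and rows downward; lengths in m; the calibration is good to about 2 mm. A picture is of the moment at which its call begins: read the wrist's pose just before it. camera_model takes no time and is no camera call; for the wrist camera it gives the pose at the moment of the call.
- finish_job(): hands the job in, once; it reports no verdict.
The state is a dict: "t": time; "q": joint angles; "dq": joint speeds; "effort": joint torques, N m; "tool_pos": TCP position; "tool_rot": TCP orientation; "contact_force": force on the tool from outside, world axes, zero at the start; "wrist_torque": the same for the moment, N m; "opening": finger opening in m.
Only numpy, scipy, OpenCV 4.12 (cv2) and the standard library are available. Lean on these libraries where they do the work, as an engineer would, in place of code of your own. Each camera call takes 0.05 s, during which the arm holds its last target.

### The job

Clamp the round specimen in the little specimen vice with its indexing lever: turning the lever clockwise (seen from above) closes the jaw, but it only has a short swing between two pins, so lift it off its serrations, swing it back, let it drop into the teeth and turn again until the jaw grips the specimen with about 20 N (more than 10 N and less than 34 N; 45 N cracks it). Leave the lever down in its teeth, and do not disturb the other things on the bench.

Things in the scene. Friction and masses are not known exactly. Their poses are not given: they have to be found in the camera images.
- knob (a point): Centre (half-way up, 92.5 mm above the table with the lever down) of the lever's upright black knob, a cylinder 21 mm across and 40 mm tall, pinched from above. It stands on the end of a flat arm 14 mm wide that reaches out to it level with its foot; its axis is 70 mm from the lever's turning axis
- axis (a point): A point on the vertical turning axis of lever and cam, 92.5 mm above the table. Frame as the vice's: at lever joint 0 the knob is 70 mm along -x, and the specimen lies along +y. Lever head, hub and centre bolt here stay below 89 mm (lever down) or 101 mm (lever lifted)
- vice: The specimen vice, screwed to the table; origin on the turning axis at table height. Base plate 116 x 212 x 12 mm (x -58 to 58, y -50 to 162). The jaw pushes the specimen along +y over a bed (top 22 mm above the table) against a fixed steel backstop, whose exact place is not reported
- lever (a joint): Swing of the lever (rad), growing clockwise seen from above (tightening). Two steel pins (8 mm thick, 40 mm from the axis, tops 88 mm above the table) stop it at -0.65 and +0.65. Lifted, it swings freely. Down in the teeth it turns the cam both ways, with about 0.1 rad of play, so swinging it back without lifting opens the jaw
- lift (a joint): Height of the lever above its seat (m): 0 fully down in the teeth, about 0.004 resting tooth on tooth, free of the teeth above 0.0045, at most 0.012. Spring and weight push it down with 6 to 7 N. It may start seated or tooth on tooth; tooth on tooth, it drops in by itself when swung up to 0.3 rad, if free to fall
- teeth (a point): The ring of 16 radial teeth (pitch 0.393 rad, 5 mm high, 54 mm across) on top of the cam; point at its centre, 58 mm above the table. The cam holds where it is left. While the gap is still closing, turning takes about 5 to 7 N sideways at the knob; each 10 N of jaw force adds about 1.7 N to that (so 3.4 N more than in free closing means 20 N at the jaw)
- specimen: The loose specimen, a black resin puck 40 mm across, 22 mm tall, with a small metal piece in its top, standing on the bed between jaw and backstop; origin at the centre of its underside. It slides along until it meets the backstop: 11 to 19 mm of slack must be closed before the jaw bites
- jaw: The sprung steel jaw, 56 mm wide, 28 mm tall, 8 mm thick; its front face is 66 mm along +y from its origin. The cam drives it 12 mm per rad of turning through springs that yield 8 N per mm, so once the specimen is against the backstop each further 0.1 rad of turning adds 9 to 10 N
- spare_mount: Bystander: small grey puck, 30 mm across, 16 mm tall, on the vice's base plate
- dropper: Bystander: amber dropper bottle, 32 mm across, 75 mm tall, beside the vice
- oil_jar: Bystander: small glass jar, 44 mm across, 45 mm tall, beside the vice
- slide_box: Bystander: flat slide box, 95 x 82 x 34 mm
- driver: Bystander: screwdriver 160 mm long lying on the table
- dish: Bystander: shallow clear dish, 90 mm across, 16 mm tall
- pot: Bystander: white ceramic pot, 70 mm across, 80 mm tall
There are look-alikes about, which are no part of the job. What is shaped like the specimen but green or purple is not meant.

How it is judged:
On the way:
1. the lever is lifted clear of its serrations (value of joint lift above 0.005 m), for 0.1 s.
At the end, for the whole second after the job is handed in: The jaw presses on the specimen with 10 to 34 N, the specimen stands level (within 0.1 rad) and still (under 10 mm/s) in the vice, and the lever is down in its teeth (less than 2 mm above its seat) (contact force between jaw and specimen between 10 and 34 N and value of joint lift below 0.002 m and linear speed of specimen below 0.01 m/s and angle between specimen's own z axis and vertical below 0.1 rad); the robot touches nothing.
It fails at once if the jaw presses on the specimen with more than 45 N (contact force between jaw and specimen above 45 N).
It fails at once if a bystander is moved by more than 25 mm (distance of any of spare_mount, dropper, oil_jar, slide_box, driver, dish, pot from where it was at the start of the episode above 0.025 m).
It also fails if it takes over 72 s, if anything falls off the work surface, if the arm or the gripper's body presses on something with over 40 N, if the wrist force passes 120 N, or if a joint passes its speed limit or range.

## Working session

There is one attempt and no reset: what is moved stays moved. The work goes in short steps, Python scripts to look and compute and a shell command to move; the robot and the scene stay as the last step left them, time stands still between calls to the robot, and variables do not carry over. Pictures are saved under pics/ and viewed, and the job is handed in when it is done.

```bash
mkdir -p pics; ls
python3 - <<'E'
from station import *
import cv2,numpy as np
print(get_obs())
for n in("scene","top","wrist"):
    m=camera_model(n);p,d=get_image(n);print(n,m);cv2.imwrite(f"pics/{n}0.png",p[:,:,::-1]);np.savez(f"pics/{n}0.npz",p=p,d=d)
E
```

```text
pics
{'t': 0.0, 'q': array([-1.30001594e+00,  5.33737512e-02,  1.61428890e+00,  3.07897053e-05,
        1.47600815e+00, -1.18990742e-01]), 'dq': array([ 9.42766264e-04,  3.31645248e-04,  7.24911838e-05, -1.54946465e-04,
       -5.12564676e-04,  2.03652835e-04]), 'effort': array([-2.14123042e-04, -3.93693602e+01, -3.70172632e+01, -2.65022763e-04,
        6.94878850e-03,  1.24062151e-05]), 'tool_pos': array([ 0.23731433, -0.57744732,  0.19735567]), 'tool_rot': array([ 2.00841715,  0.39858942, -2.00867718]), 'contact_force': array([ 0.26630624, -0.22344147, -0.26672797]), 'wrist_torque': array([ 0.02726296, -0.02901084, -0.01048536]), 'opening': 0.08529103940862306}
scene {'fx': 440.9415832845587, 'fy': 440.9415832845587, 'cx': 318.9030953764222, 'cy': 239.4399842106575, 'k1': 0.01211849251954112, 'xyz': array([1.07682463, 0.73229686, 0.68466013]), 'attitude': array([-0.75736357, -2.40481381,  1.28855171])}
top {'fx': 436.03010033660166, 'fy': 436.03010033660166, 'cx': 325.1572623816121, 'cy': 238.91447339398897, 'k1': 0.0027349885819555175, 'xyz': array([0.45501794, 0.04078878, 1.25680396]), 'attitude': array([-2.17164057,  2.22104848, -0.11449039])}
wrist {'fx': 412.28540740916634, 'fy': 412.28540740916634, 'cx': 310.739760159101, 'cy': 237.1629546555278, 'k1': -0.0024560676855358925, 'xyz': array([ 0.30953963, -0.54878265,  0.37356827]), 'attitude': array([ 2.38942976, -1.60182728, -0.24924573])}
```

View pics/scene0.png

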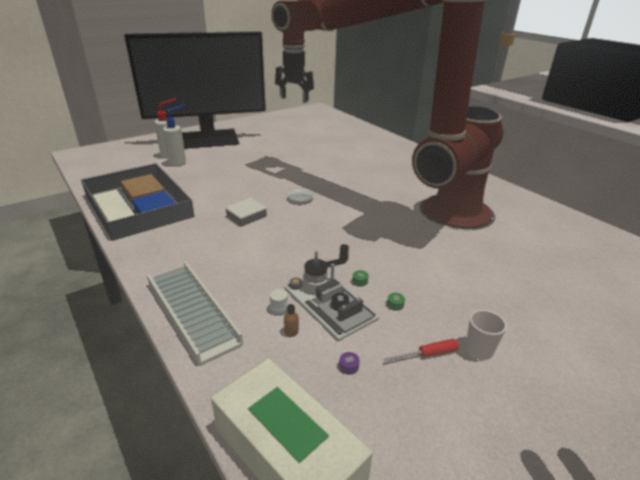

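View pics/top0.png

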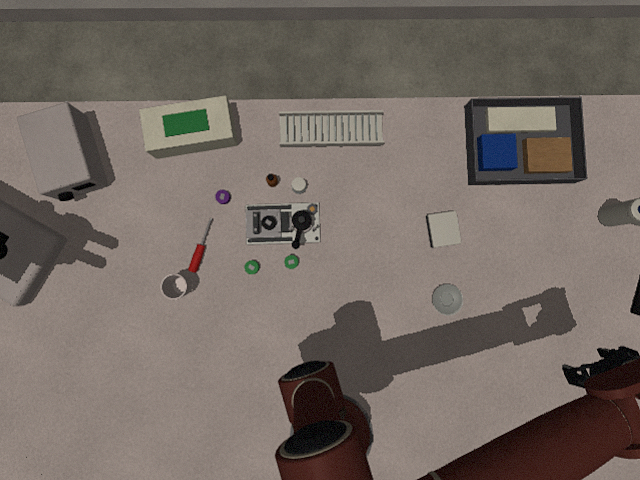

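The vice is at top pixel (283,223): hub about (303,220), black knob about (296,243), specimen about (268,223). Specimen look-alikes are the purple puck (223,197) and two green pucks (252,267) and (292,261). The only knob-like object is the one on the vice. Next is a close crop.

```bash
cat > h.py <<'E'
import numpy as np,cv2
from scipy.spatial.transform import Rotation as R
def ray(m,u,v):
    K=np.array([[m['fx'],0,m['cx']],[0,m['fy'],m['cy']],[0,0,1]])
    x,y=cv2.undistortPoints(np.array([[[u,v]]],float),K,np.array([m['k1'],0,0,0.]))[0,0]
    return R.from_rotvec(m['attitude']).apply([x,y,1.])
def on(m,u,v,z):
    r=ray(m,u,v);return m['xyz']+r*(z-m['xyz'][2])/r[2]
def pix(m,P):
    p=R.from_rotvec(m['attitude']).inv().apply(np.array(P)-m['xyz']);x,y=p[:2]/p[2];k=1+m['k1']*(x*x+y*y)
    return m['fx']*x*k+m['cx'],m['fy']*y*k+m['cy']
E
python3 - <<'E'
import cv2,numpy as np
a=np.load('pics/top0.npz')['p'][190:290,230:340,::-1];b=np.load('pics/scene0.npz')['p'][235:345,270:410,::-1]
cv2.imwrite('pics/c1.png',cv2.resize(a,None,fx=7,fy=6,interpolation=2)); cv2.imwrite('pics/c2.png',cv2.resize(b,None,fx=5,fy=5,interpolation=2))
from h import *; from station import camera_model
m=camera_model('top')
for n,u,v,z in(("knob",296,243,.1125),("hub",303,220,.089),("spec",268,223,.044)):print(n,on(m,u,v,z))
E
```

```text
knob [0.53218946 0.08382728 0.1125    ]
hub [0.59540789 0.06475182 0.089     ]
spec [0.59437263 0.16329851 0.044     ]
```

View pics/c1.png

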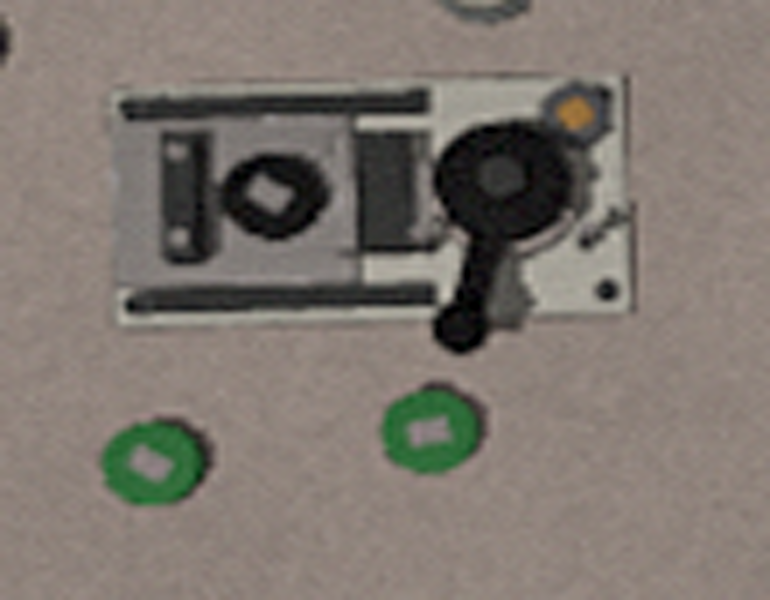

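View pics/c2.png

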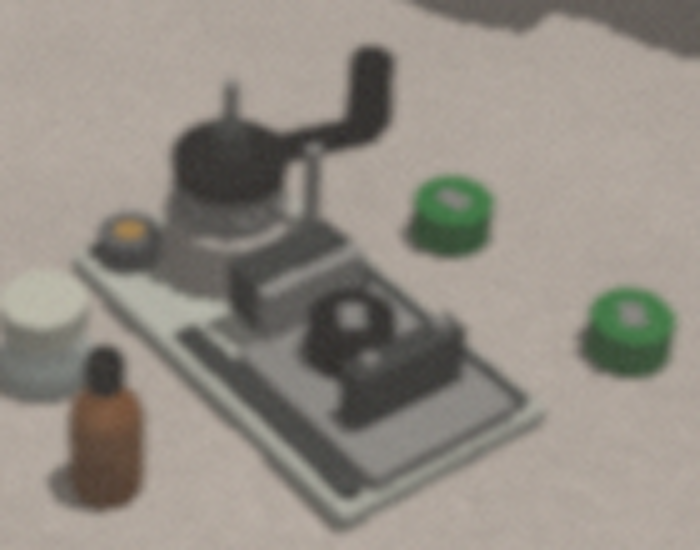

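Run:
```python
import cv2,numpy as np
from h import *; from station import camera_model
m=camera_model('top')
c=np.array([on(m,230+x/7,190+y/6,.012)[:2] for x,y in((110,90),(628,75),(633,312),(120,325))])
print(c,np.linalg.norm(c-np.roll(c,-1,0),axis=1))
ey=(c[0]-c[1]+c[3]-c[2]);ey/=np.linalg.norm(ey);ex=np.array([ey[1],-ey[0]]);print('yaw',np.arctan2(ex[1],ex[0]))
ax=c.mean(0)-56e-3*ey;print('axis from plate',ax)
im=np.load('pics/top0.npz')['p'];g=im.max(2)
sub=g[190:290,230:340]
# knob: dark end; hub disc
mask=(sub<45).astype(np.uint8)
n,l,s,ce=cv2.connectedComponentsWithStats(mask)
for i in range(1,n):
  if s[i,4]>20:
    print(s[i],ce[i])
    ys,xs=np.where(l==i)
    b=ys.max(); 
    cnt=(l==i).astype(np.uint8); dt=cv2.distanceTransform(np.pad(cnt,1),2,5)
    print(' max dt',dt.max(),np.unravel_index(dt.argmax(),dt.shape)); d2=dt.copy();d2[:50]=0;print(' low',d2.max(),np.unravel_index(d2.argmax(),dt.shape))
k=on(m,230+460/7,190+326/6,.1125);h=on(m,230+505/7,190+180/6,.083)
print(k,h)
v=k[:2]-ax; vx,vy=v@ex,v@ey; print('knob in vice',vx,vy,'joint',np.arctan2(vy,-vx),np.hypot(vx,vy))
```

```text
[[0.65122941 0.22947057]
 [0.65441946 0.01722994]
 [0.54031991 0.01776476]
 [0.53865337 0.22652967]] [0.21226461 0.11410081 0.20877157 0.11261444]
yaw 0.011535178814018016
axis from plate [0.59680149 0.06675246]
[ 62  20  21  39 378] [70.32804233 35.04761905]
 max dt 4.1969 (np.int64(35), np.int64(77))
 low 3.5969 (np.int64(55), np.int64(66))
[25 23  5 21 42] [27.78571429 33.95238095]
 max dt 2.0 (np.int64(39), np.int64(29))
 low 0.0 (np.int64(0), np.int64(0))
[ 31  26  16  14 126] [38.77777778 32.20634921]
 max dt 2.8 (np.int64(29), np.int64(42))
 low 0.0 (np.int64(0), np.int64(0))
[51 26  9 16 24] [52.5 36. ]
 max dt 1.0 (np.int64(27), np.int64(52))
 low 0.0 (np.int64(0), np.int64(0))
[0.52869801 0.08464096 0.1125    ] [0.59617602 0.06719127 0.083     ]
knob in vice -0.06789260578315315 0.018672882540692555 joint 0.26839929358588877 0.07041365252850573
```

```bash
python3 - <<'E'
from h import *; from station import *
o=get_obs();r=R.from_rotvec(o['tool_rot']);print(r.as_matrix().round(3));y=r.apply([0,1,0]);a=np.degrees(np.arctan2(y[1],y[0]));print('y angle',a,grasp_offset if not callable(grasp_offset) else grasp_offset())
for t in(75.3,75.3-180):print('turn',(t-a+180)%360-180)
print(o['t'],.529-o['tool_pos'][0],.0845-o['tool_pos'][1])
E
python3 -m crank '[[[0.018,0.038,0,0],[0.036,0.076,0,0],[0.05,0.114,0,0],[0.066,0.15,0,0],[0.082,0.185,0,0]]]' 1 40
```

```text
[[-0.     0.38  -0.925]
 [ 0.002 -0.925 -0.38 ]
 [-1.    -0.002 -0.   ]]
y angle -67.66611187694356 0.0187
turn 142.96611187694356
turn -37.03388812305644
0.15 0.29164330974527075 0.6620769280337369
t: 0.57
tool_pos: [0.3197, -0.3911, 0.1981]
tool_rot: [2.008, 0.397, -2.008]
contact_force: [0.7, 0.6, 1.5]
opening: 0.0856
```

```bash
python3 -m crank '[[[0.017,0.038,0,-7],[0.034,0.076,0,-14],[0.051,0.114,0,-21],[0.068,0.152,0,-28],[0.085,0.19,0,-35]]]'
python3 -m crank '[[[0.017,0.038,0,-2],[0.034,0.076,0,-2],[0.051,0.114,0,-2],[0.068,0.152,0,-2],[0.084,0.19,0,-2]]]'
python3 -m crank '[[[0.017,0.038,0,0],[0.034,0.076,0,0],[0.036,0.095,0,0],[0.036,0.095,0,0],[0.036,0.095,0,0]]]'
python3 - <<'E'
from h import *; from station import *
o=get_obs();print(o['tool_pos'],o['q'],o['t'])
m=camera_model('wrist');p,d=get_image('wrist');cv2.imwrite('pics/w1.png',p[:,:,::-1]);np.savez('pics/w1.npz',p=p,d=d,**m)
print(m)
for P in((.529,.0845,.1125),(.5968,.067,.089)):print(pix(m,P))
E
```

```text
t: 0.98
tool_pos: [0.3963, -0.2208, 0.1984]
tool_rot: [-2.131, 0.185, 2.131]
contact_force: [0.5, -0.3, -0.4]
opening: 0.0853
t: 1.4
tool_pos: [0.4804, -0.0306, 0.1985]
tool_rot: [-2.115, 0.215, 2.115]
contact_force: [-0.4, -0.6, 0.4]
opening: 0.0852
t: 1.82
tool_pos: [0.5158, 0.063, 0.1981]
tool_rot: [-2.115, 0.213, 2.118]
contact_force: [-0.0, -0.3, -0.4]
opening: 0.0856
[0.5157797  0.06299236 0.19809412] [-2.14471376e-02 -2.01452464e-01  1.85449681e+00 -5.17334912e-04
  1.48965761e+00  1.74936948e+00] 1.8167
{'fx': 412.28540740916634, 'fy': 412.28540740916634, 'cx': 310.739760159101, 'cy': 237.1629546555278, 'k1': -0.0024560676855358925, 'xyz': array([0.59237107, 0.0471517 , 0.37410141]), 'attitude': array([ 1.85138922, -2.26520834, -0.35103188])}
(np.float64(273.86089239252124), np.float64(217.2494781915961))
(np.float64(279.5659064458997), np.float64(105.38133432348798))
```

View pics/w1.png

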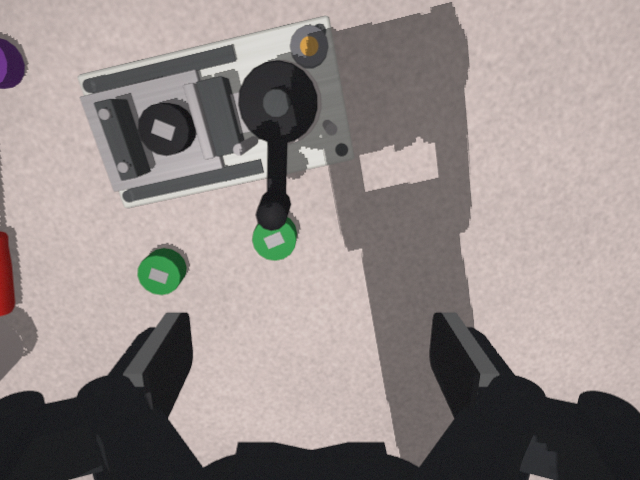

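Run:
```python
from h import *
z=np.load('pics/w1.npz');p=z['p'];m={k:z[k] for k in('fx','fy','cx','cy','k1','xyz','attitude')}
cv2.imwrite('pics/w1c.png',cv2.resize(p[50:260,220:350,::-1],None,fx=4.5,fy=2.8*1,interpolation=2) if 0 else cv2.resize(p[50:250,210:350,::-1],None,fx=3,fy=3,interpolation=2))
d=z['d']
for v,u in((203,268),(210,272),(215,275),(222,272),(102,277),(80,262),(160,278),(180,278)):
    r=ray(m,u,v);P=m['xyz']+r*d[v,u];print(u,v,P.round(4))
# points of knob top
P=[]
for v in range(180,250):
  for u in range(240,300):
    if d[v,u]>0:
      q=m['xyz']+ray(m,u,v)*d[v,u]
      if q[2]>.106:P.append([*q,u,v])
P=np.array(P);print(len(P),P.mean(0),P.min(0),P.max(0))
```

```text
268 203 [0.5396 0.0857 0.1149]
272 210 [0.5349 0.084  0.1164]
275 215 [0.5315 0.0827 0.1175]
272 222 [0.5924 0.0472 0.3741]
277 102 [0.5991 0.0678 0.0938]
262 80 [0.6152 0.0757 0.0782]
278 160 [0.5612 0.077  0.0788]
278 180 [0.5471 0.0803 0.0776]
821 [5.32043253e-01 8.56858390e-02 1.15045905e-01 2.70677223e+02
 2.14137637e+02] [5.20783639e-01 7.61323722e-02 1.06118825e-01 2.55000000e+02
 1.98000000e+02] [5.41185087e-01 9.63507639e-02 1.18073070e-01 2.86000000e+02
 2.30000000e+02]
```

View pics/w1c.png

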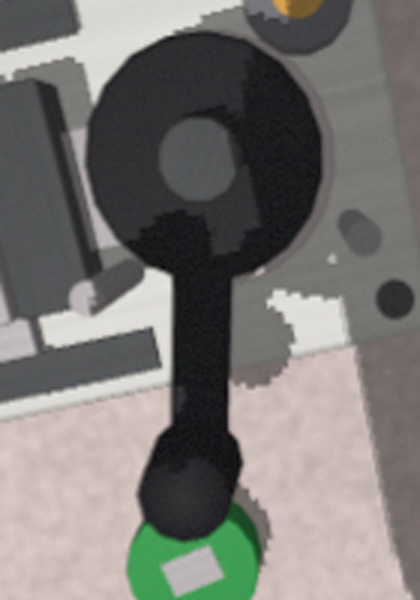

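```bash
python3 -m crank '[[[0.0145,0.022,-0.03,0],[0.0145,0.022,-0.06,0],[0.0145,0.022,-0.09,0],[0.0145,0.022,-0.11,0],[0.0145,0.022,-0.12,0]]]'
python3 -m crank '[[[0,0,0,0],[0,0,0,0]]]'
python3 - <<'E'
from h import *; from station import *
p,d=get_image('wrist');cv2.imwrite('pics/w2.png',p[:,:,::-1]);p,d=get_image('scene');cv2.imwrite('pics/s2.png',cv2.resize(p[200:350,250:420,::-1],None,fx=4,fy=4,interpolation=2))
o=get_obs();print(o['tool_pos'],o['contact_force'],o['t'])
E
```

```text
t: 2.28
tool_pos: [0.5279, 0.0826, 0.0748]
tool_rot: [-2.108, 0.218, 2.12]
contact_force: [-0.6, -0.2, -0.1]
opening: 0.0852
t: 2.45
tool_pos: [0.5308, 0.0833, 0.0791]
tool_rot: [-2.114, 0.216, 2.114]
contact_force: [-1.1, 0.6, 0.1]
opening: 0.0853
[0.53214237 0.08370945 0.08084139] [0.20238876 1.00373222 0.65100402] 2.55
```

View pics/w2.png

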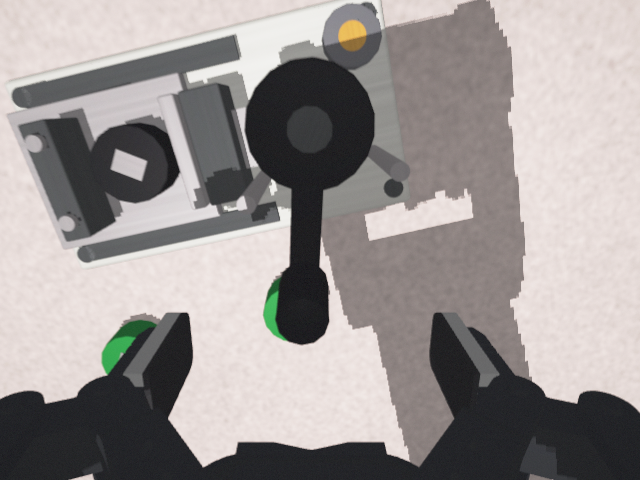

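View pics/s2.png

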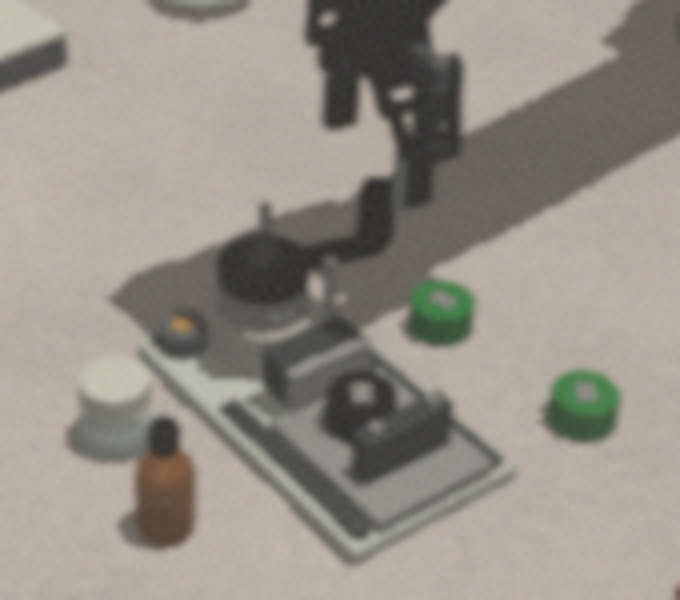

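Run:
```python
from h import *; from station import *
o=get_obs();m=camera_model('wrist');p,d=get_image('wrist');T=o['tool_pos'];print(T,o['contact_force'])
y=R.from_rotvec(o['tool_rot']).apply([0,1,0]);print(y)
for s in(-.042,0,.042):
  for z in(.0,.019,.04):print(s,z,np.round(pix(m,T+s*y+[0,0,z]),1))
P=[]
for v in range(250,360):
  for u in range(260,345):
    if 0<d[v,u]<.5:
      q=m['xyz']+ray(m,u,v)*d[v,u]
      if q[2]>.109:P.append([*q,u,v])
P=np.array(P);print(len(P),P.mean(0),P.min(0),P.max(0))
```

```text
[0.53214237 0.08370945 0.08084139] [0.20238876 1.00373222 0.65100402]
[-2.01941787e-01 -9.79397231e-01 -7.61172184e-04]
-0.042 0.0 [219.5 282.8]
-0.042 0.019 [209.9 301. ]
-0.042 0.04 [196.7 326.3]
0 0.0 [309.9 282.8]
0 0.019 [309.8 301. ]
0 0.04 [309.6 326.3]
0.042 0.0 [400.3 282.7]
0.042 0.019 [409.6 301. ]
0.042 0.04 [422.5 326.2]
2195 [5.32606003e-01 8.58950643e-02 1.15083193e-01 3.03838724e+02
 3.18624146e+02] [5.20579539e-01 7.61309930e-02 1.09011734e-01 2.78000000e+02
 2.92000000e+02] [5.41429554e-01 9.65015253e-02 1.18278566e-01 3.30000000e+02
 3.45000000e+02]
```

```bash
python3 -m crank '[[[-0.001,0.0025,-0.004,0],[-0.001,0.0025,-0.004,0],[-0.001,0.0025,-0.004,0]]]'
python3 -m crank '[[[0,0,0,0],[0,0,0,0],[0,0,0,0],[0,0,0,0],[0,0,0,0]]]' 0.3
python3 -m crank '[[[0,0,0,0],[0,0,0,0],[0,0,0,0],[0,0,0,0],[0,0,0,0]]]' 0.1 40
```

```text
t: 2.85
tool_pos: [0.5297, 0.087, 0.075]
tool_rot: [-2.116, 0.214, 2.115]
contact_force: [0.7, -0.7, -0.5]
opening: 0.0851
t: 3.27
tool_pos: [0.5296, 0.0868, 0.0746]
tool_rot: [-2.115, 0.215, 2.115]
contact_force: [0.3, -0.7, -0.6]
opening: 0.0262
t: 3.68
tool_pos: [0.5295, 0.0868, 0.0747]
tool_rot: [-2.115, 0.215, 2.115]
contact_force: [-1.2, 0.7, 1.2]
opening: 0.0185
```

```bash
python3 -m crank '[[[0,0,0,0],[0,0,0.002,0],[0,0,0.004,0],[0,0,0.006,0],[0,0,0.006,0]]]'
python3 - <<'E'
from h import *; from station import *
o=get_obs();print(o['contact_force'],o['wrist_torque'],o['opening'])
p,d=get_image('wrist');cv2.imwrite('pics/w3.png',p[:,:,::-1]);p,d=get_image('scene');cv2.imwrite('pics/s3.png',cv2.resize(p[200:350,250:420,::-1],None,fx=4,fy=4,interpolation=2))
E
```

```text
t: 4.1
tool_pos: [0.5299, 0.0866, 0.0804]
tool_rot: [-2.116, 0.215, 2.114]
contact_force: [4.5, -0.7, -6.5]
opening: 0.0183
[ 4.50834899 -0.70373834 -6.48753093] [-0.06205569 -0.79934628  0.09052758] 0.018284199071309095
```

View pics/w3.png

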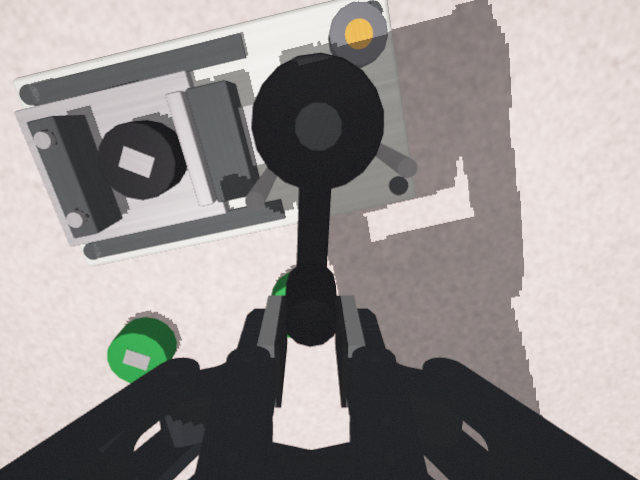

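View pics/s3.png

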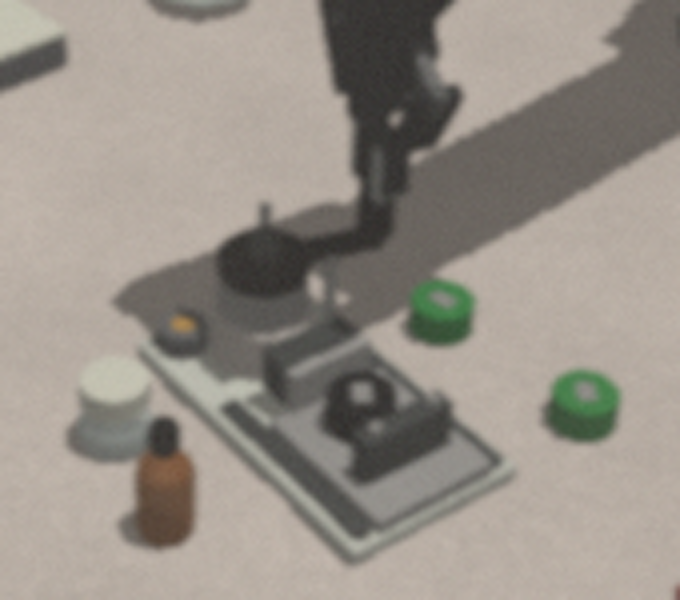

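```bash
cat > arc.py <<'E'
import numpy as np,sys
# rows from phi0 by steps: shift relative to start; usage arc.py phi0 phi1 n
a,b,n=float(sys.argv[1]),float(sys.argv[2]),int(sys.argv[3])
for p in np.linspace(a,b,n+1)[1:]:print(round(p,3),np.round([-.07*(np.cos(p)-np.cos(a)),.07*(np.sin(p)-np.sin(a)),np.degrees(a-p)],4))
E
python3 arc.py .285 -.15 5; python3 arc.py -.15 -.61 5
```

```text
0.198 [-1.5000e-03 -5.9000e-03  4.9847e+00]
0.111 [-2.4000e-03 -1.1900e-02  9.9695e+00]
0.024 [-2.80000e-03 -1.80000e-02  1.49542e+01]
-0.063 [-2.70000e-03 -2.41000e-02  1.99389e+01]
-0.15 [-2.00000e-03 -3.01000e-02  2.49237e+01]
-0.242 [ 1.3000e-03 -6.3000e-03  5.2712e+00]
-0.334 [ 3.10000e-03 -1.25000e-02  1.05424e+01]
-0.426 [ 5.50000e-03 -1.85000e-02  1.58136e+01]
-0.518 [ 8.40000e-03 -2.42000e-02  2.10848e+01]
-0.61 [ 1.18000e-02 -2.96000e-02  2.63561e+01]
```

```bash
python3 -m crank '[[[-0.0015,-0.006,0.001,5],[-0.0024,-0.012,0.001,10],[-0.0028,-0.018,0.001,15],[-0.0027,-0.024,0.001,20],[-0.002,-0.030,0.001,25]]]'
python3 -m crank '[[[0.0013,-0.0063,0,5.3],[0.0031,-0.0125,0,10.5],[0.0055,-0.0185,0,15.8],[0.0084,-0.0242,0,21],[0.0118,-0.0296,0,26.3]]]'
python3 -m crank '[[[0,0,0,0],[0,0,0,0]]]'
python3 - <<'E'
from h import *; from station import *
o=get_obs();print(o['contact_force'],o['wrist_torque'],o['q'][5])
p,d=get_image('top');cv2.imwrite('pics/t4.png',cv2.resize(p[180:280,220:340,::-1],None,fx=6,fy=6,interpolation=2));p,d=get_image('wrist');cv2.imwrite('pics/w4.png',p[:,:,::-1])
E
```

```text
t: 4.62
tool_pos: [0.5289, 0.0566, 0.0819]
tool_rot: [2.099, 0.25, -2.091]
contact_force: [9.1, 1.3, -6.7]
opening: 0.0185
t: 5.03
tool_pos: [0.5413, 0.0278, 0.0821]
tool_rot: [1.823, 0.661, -1.813]
contact_force: [9.4, 4.0, -7.3]
opening: 0.0188
t: 5.2
tool_pos: [0.5412, 0.0279, 0.0821]
tool_rot: [1.826, 0.657, -1.816]
contact_force: [9.1, 2.6, -6.2]
opening: 0.0185
[ 9.05519059  2.64962139 -6.18877261] [ 0.48605963 -1.41801378 -0.16811544] 0.7905755730704274
```

View pics/w4.png

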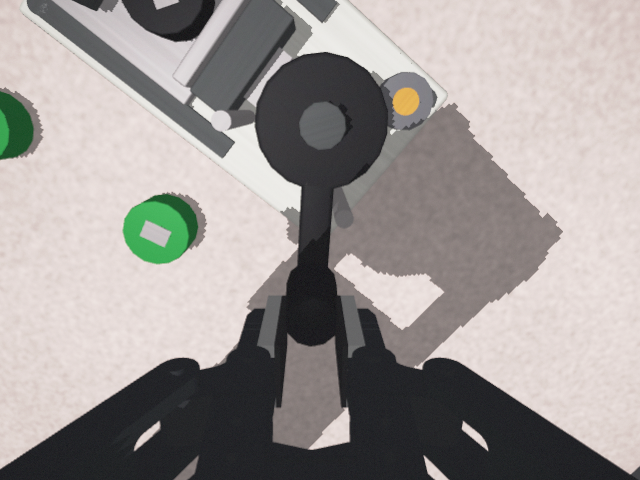

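```bash
python3 -m crank '[[[0.001,0,-0.002,0],[0.001,0,-0.004,0],[0.001,0,-0.006,0],[0.001,0,-0.007,0],[0.001,0,-0.007,0]]]'
python3 -m crank '[[[0,0,0,0],[0,0,0,0],[0,0,0,0]]]' 0.3
python3 - <<'E'
from h import *; from station import *
o=get_obs();print(o['contact_force'],o['wrist_torque'],o['opening'],o['tool_pos'])
m=camera_model('wrist');p,d=get_image('wrist');cv2.imwrite('pics/w5.png',p[:,:,::-1])
P=[]
for v in range(230,360):
  for u in range(260,370):
    if 0<d[v,u]<.5:
      q=m['xyz']+ray(m,u,v)*d[v,u]; P.append([*q,u,v])
P=np.array(P);
np.savez('pics/w5.npz',p=p,d=d,**m)
for v,u in((125,322),(125,300),(100,330),(210,314),(240,314),(300,313),(320,313)):
  print(u,v,(m['xyz']+ray(m,u,v)*d[v,u]).round(4))
E
```

```text
t: 5.72
tool_pos: [0.5414, 0.028, 0.0746]
tool_rot: [1.824, 0.658, -1.818]
contact_force: [6.2, 2.1, -5.3]
opening: 0.0184
t: 5.97
tool_pos: [0.5402, 0.0272, 0.0751]
tool_rot: [1.819, 0.657, -1.821]
contact_force: [0.1, -0.6, 0.4]
opening: 0.0259
[ 0.05864447 -0.55298511  0.42186694] [0.02448224 0.07811691 0.01869218] 0.025858524832840783 [0.54019157 0.02719785 0.07512502]
322 125 [0.5978 0.0686 0.0884]
300 125 [0.5925 0.075  0.0886]
330 100 [0.6066 0.0721 0.0892]
314 210 [0.5677 0.0473 0.0746]
314 240 [0.5572 0.0385 0.0752]
313 300 [0.5481 0.0318 0.1124]
313 320 [0.5421 0.0268 0.1134]
```

View pics/w5.png

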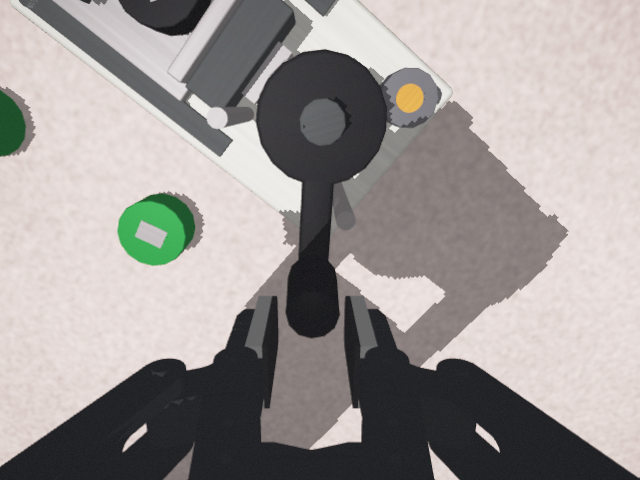

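```bash
cat > f.py <<'E'
from h import *; from station import *
o=get_obs();T=o['tool_pos'];y=R.from_rotvec(o['tool_rot']).apply([0,1,0])
v=T[:2]-np.array([.598,.067]);phi=np.arctan2(v[1],-v[0]);t=np.array([np.sin(phi),np.cos(phi)])
print('t',o['t'],'phi',phi.round(4),'theta',(phi+.0115).round(4),'tool ang',np.degrees(np.arctan2(y[1],y[0])).round(1),'rad',np.hypot(*v).round(4),'Ft(resist)',-(o['contact_force'][:2]@t).round(2),'Fy tool',(o['contact_force']@y).round(2),'z',T[2].round(4),o['contact_force'].round(1),'Mz',o['wrist_torque'].round(3),'op',o['opening'].round(4))
E
python3 f.py; python3 arc.py -.61 -.21 5;python3 arc.py -.21 .19 5
```

```text
-0.53 [-3.0000e-03  4.7000e-03 -4.5837e+00]
-0.45 [-5.7000e-03  9.7000e-03 -9.1673e+00]
-0.37 [-7.9000e-03  1.4800e-02 -1.3751e+01]
-0.29 [-9.70000e-03  2.01000e-02 -1.83346e+01]
-0.21 [-1.11000e-02  2.55000e-02 -2.29183e+01]
-0.13 [-9.0000e-04  5.5000e-03 -4.5837e+00]
-0.05 [-1.5000e-03  1.1100e-02 -9.1673e+00]
0.03 [-1.5000e-03  1.6700e-02 -1.3751e+01]
0.11 [-1.10000e-03  2.23000e-02 -1.83346e+01]
0.19 [-3.00000e-04  2.78000e-02 -2.29183e+01]Traceback (most recent call last):
  File "f.py", line 4, in <module>
    print('t',o['t'],'phi',phi.round(4),'theta',(phi+.0115).round(4),'tool ang',np.degrees(np.arctan2(y[1],y[0])).round(1),'rad',np.hypot(*v).round(4),'Ft(resist)',-(o['contact_force'][:2]@t).round(2),'Fy tool',(o['contact_force']@y).round(2),'z',T[2].round(4),o['contact_force'].round(1),'Mz',o['wrist_torque'].round(3),'op',o['opening'].round(4))
                                                                                                                                                                                                                                                                                                                                      ^^^^^^^^^^^^^^^^^^
AttributeError: 'float' object has no attribute 'round'
```

```bash
python3 -m crank '[[[-0.0035,0.0047,0,-4.6],[-0.0064,0.0096,0,-9.2],[-0.0085,0.015,0,-13.8],[-0.0098,0.020,0,-18.3],[-0.0111,0.0255,0,-23]]]'; python3 f.py;python3 -m crank '[[[0,0,0,0],[0,0,0,0]]]';python3 f.py
```

```text
t: 6.43
tool_pos: [0.53, 0.0502, 0.0754]
tool_rot: [2.065, 0.293, -2.064]
contact_force: [0.6, -8.3, 0.8]
opening: 0.0258
t: 6.6
tool_pos: [0.5294, 0.051, 0.0753]
tool_rot: [2.063, 0.299, -2.063]
contact_force: [-0.5, -6.2, 1.0]
opening: 0.0256Traceback (most recent call last):
  File "f.py", line 4, in <module>
    print('t',o['t'],'phi',phi.round(4),'theta',(phi+.0115).round(4),'tool ang',np.degrees(np.arctan2(y[1],y[0])).round(1),'rad',np.hypot(*v).round(4),'Ft(resist)',-(o['contact_force'][:2]@t).round(2),'Fy tool',(o['contact_force']@y).round(2),'z',T[2].round(4),o['contact_force'].round(1),'Mz',o['wrist_torque'].round(3),'op',o['opening'].round(4))
                                                                                                                                                                                                                                                                                                                                      ^^^^^^^^^^^^^^^^^^
AttributeError: 'float' object has no attribute 'round'
Traceback (most recent call last):
  File "f.py", line 4, in <module>
    print('t',o['t'],'phi',phi.round(4),'theta',(phi+.0115).round(4),'tool ang',np.degrees(np.arctan2(y[1],y[0])).round(1),'rad',np.hypot(*v).round(4),'Ft(resist)',-(o['contact_force'][:2]@t).round(2),'Fy tool',(o['contact_force']@y).round(2),'z',T[2].round(4),o['contact_force'].round(1),'Mz',o['wrist_torque'].round(3),'op',o['opening'].round(4))
                                                                                                                                                                                                                                                                                                                                      ^^^^^^^^^^^^^^^^^^
AttributeError: 'float' object has no attribute 'round'
```

```bash
sed -i "s/o\['opening'\].round(4)/round(o['opening'],4)/" f.py; python3 f.py; python3 -m crank '[[[-0.0009,0.0055,0,-4.6],[-0.0015,0.011,0,-9.2],[-0.0015,0.0167,0,-13.8],[-0.0011,0.0223,0,-18.3],[-0.0003,0.0278,0,-23]]]'; python3 f.py
python3 - <<'E'
from h import *; from station import *
m=camera_model('wrist');p,d=get_image('wrist');cv2.imwrite('pics/w6.png',p[:,:,::-1])
E
```

```text
t 6.6 phi -0.2296 theta -0.2181 tool ang -73.3 rad 0.0704 Ft(resist) 5.89 Fy tool 5.77 z 0.0753 [-0.5 -6.2  1. ] Mz [-0.963  0.021 -0.034] op 0.0256
t: 7.02
tool_pos: [0.5276, 0.0779, 0.0749]
tool_rot: [-2.162, 0.13, 2.17]
contact_force: [-5.6, -9.7, 4.1]
opening: 0.0259
t 7.0167 phi 0.1535 theta 0.165 tool ang -96.5 rad 0.0712 Ft(resist) 10.47 Fy tool 10.33 z 0.0749 [-5.6 -9.7  4.1] Mz [-1.451  0.937 -0.079] op 0.0259
```

View pics/w6.png

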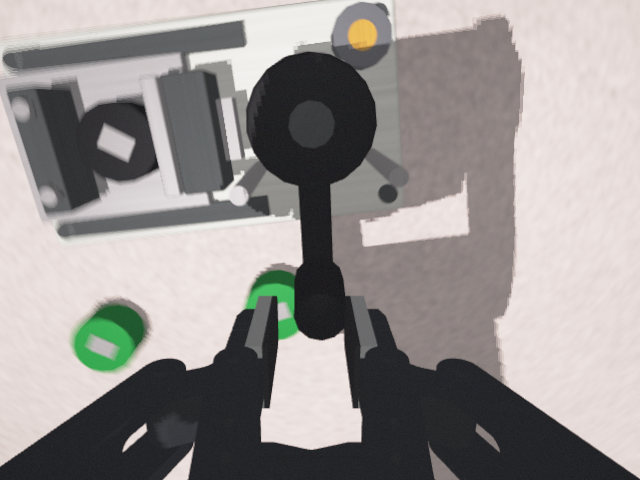

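```bash
python3 -m crank '[[[0,0,0,0],[0,0,0,0]]]';python3 f.py; python3 arc.py .19 .39 4;
python3 -m crank '[[[0.0008,0.0034,0,-2.9],[0.0008,0.0034,0,-2.9]]]';python3 f.py
```

```text
t: 7.23
tool_pos: [0.5279, 0.0788, 0.0749]
tool_rot: [-2.164, 0.123, 2.17]
contact_force: [-4.0, -5.8, 2.0]
opening: 0.0261
t 7.2333 phi 0.1669 theta 0.1784 tool ang -96.3 rad 0.0711 Ft(resist) 6.38 Fy tool 6.21 z 0.0749 [-4.  -5.8  2. ] Mz [-0.961  0.605 -0.13 ] op 0.0261
0.24 [ 7.0000e-04  3.4000e-03 -2.8648e+00]
0.29 [ 1.7000e-03  6.8000e-03 -5.7296e+00]
0.34 [ 2.7000e-03  1.0100e-02 -8.5944e+00]
0.39 [ 4.00000e-03  1.34000e-02 -1.14592e+01]
t: 7.4
tool_pos: [0.5284, 0.082, 0.0748]
tool_rot: [-2.135, 0.179, 2.143]
contact_force: [-3.9, -6.0, 2.4]
opening: 0.0257
t 7.4 phi 0.2122 theta 0.2237 tool ang -99.3 rad 0.0712 Ft(resist) 6.72 Fy tool 6.6 z 0.0748 [-3.9 -6.   2.4] Mz [-1.163  0.833 -0.09 ] op 0.0257
```

```bash
python3 -m crank '[[[0.001,0.0034,0,-2.9],[0.002,0.0067,0,-5.7],[0.002,0.0067,0,-5.7]]]';python3 f.py
python3 -m crank '[[[0.0012,0.0033,0,-2.9],[0.0012,0.0033,0,-2.9],[0.0012,0.0033,0,-2.9]]]';python3 f.py
python3 -m crank '[[[0.0014,0.0033,0,-2.9],[0.0014,0.0033,0,-2.9],[0.0014,0.0033,0,-2.9]]]';python3 f.py
```

```text
t: 7.65
tool_pos: [0.5302, 0.0889, 0.0747]
tool_rot: [-2.08, 0.279, 2.088]
contact_force: [-5.7, -6.4, 3.1]
opening: 0.0257
t 7.65 phi 0.3119 theta 0.3234 tool ang -105.0 rad 0.0713 Ft(resist) 7.82 Fy tool 7.65 z 0.0747 [-5.7 -6.4  3.1] Mz [-1.076  0.933 -0.053] op 0.0257
t: 7.9
tool_pos: [0.5313, 0.0921, 0.0747]
tool_rot: [-2.052, 0.327, 2.06]
contact_force: [-6.3, -5.1, 3.2]
opening: 0.0254
t 7.9 phi 0.3603 theta 0.3718 tool ang -107.8 rad 0.0713 Ft(resist) 6.94 Fy tool 6.74 z 0.0747 [-6.3 -5.1  3.2] Mz [-1.008  0.912 -0.036] op 0.0254
t: 8.15
tool_pos: [0.5325, 0.0955, 0.0746]
tool_rot: [-2.022, 0.375, 2.031]
contact_force: [-6.0, -5.2, 3.9]
opening: 0.0255
t 8.15 phi 0.4105 theta 0.422 tool ang -110.7 rad 0.0714 Ft(resist) 7.17 Fy tool 7.01 z 0.0746 [-6.  -5.2  3.9] Mz [-0.963  0.925 -0.061] op 0.0255
```

```bash
python3 -m crank '[[[0.0019,0.003,0,-2.9],[0.0019,0.003,0,-2.9],[0.0019,0.003,0,-2.9]]]';python3 f.py
python3 - <<'E'
from h import *; from station import *
m=camera_model('wrist');p,d=get_image('wrist');np.savez('pics/w7.npz',p=p,d=d,**m);cv2.imwrite('pics/w7.png',p[:,:,::-1])
p,d=get_image('top');cv2.imwrite('pics/t7.png',cv2.resize(p[195:250,235:335,::-1],None,fx=8,fy=8,interpolation=2))
E
```

```text
t: 8.4
tool_pos: [0.5343, 0.0986, 0.0745]
tool_rot: [-1.992, 0.422, 2.001]
contact_force: [-5.7, -4.8, 3.1]
opening: 0.0258
t 8.4 phi 0.46 theta 0.4715 tool ang -113.6 rad 0.0711 Ft(resist) 6.8 Fy tool 6.67 z 0.0745 [-5.7 -4.8  3.1] Mz [-0.853  0.947 -0.002] op 0.0258
```

View pics/w7.png

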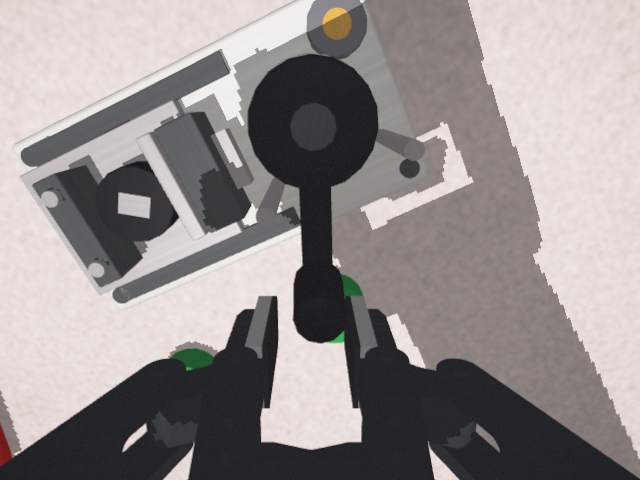

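View pics/t7.png

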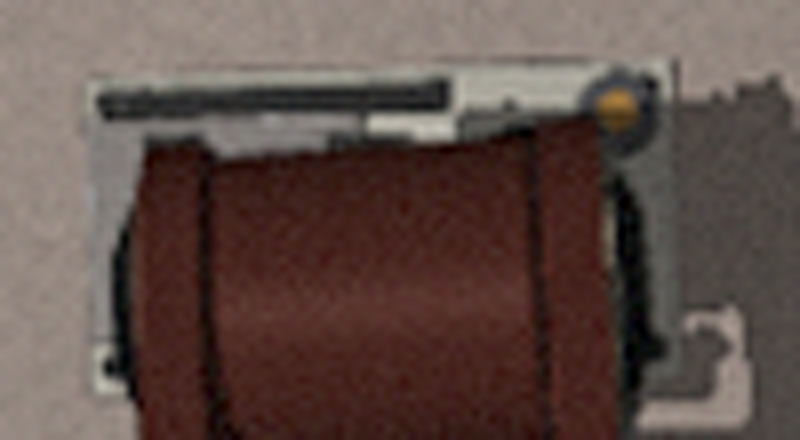

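```bash
cat > gap.py <<'E'
import sys
from h import *
z=np.load(sys.argv[1]);p=z['p'];d=z['d'];m={k:z[k] for k in('fx','fy','cx','cy','k1','xyz','attitude')}
vv,uu=np.mgrid[0:480,0:640];K=np.array([[m['fx'],0,m['cx']],[0,m['fy'],m['cy']],[0,0,1]])
q=cv2.undistortPoints(np.stack([uu.ravel(),vv.ravel()],1)[:,None].astype(float),K,np.array([m['k1'],0,0,0.]))[:,0]
D=d.ravel();P=R.from_rotvec(m['attitude']).apply(np.c_[q*D[:,None],D])+m['xyz']
a=.0115;v=P[:,:2]-[.598,.067];X=v@[np.cos(a),np.sin(a)];Y=v@[-np.sin(a),np.cos(a)];Z=P[:,2]
ok=(D>0)
for y in np.arange(.03,.16,.002):
    s=ok&(abs(X)<.006)&(abs(Y-y)<.001)
    if s.any():print(round(y,3),'zmed',np.median(Z[s]).round(4),s.sum(),p.reshape(-1,3)[s].mean(0).astype(int))
E
python3 gap.py pics/w7.npz
```

```text
0.03 zmed 0.0729 18 [86 85 84]
0.038 zmed 0.0129 6 [140 140 136]
0.04 zmed 0.0129 62 [150 149 146]
0.042 zmed 0.0127 77 [151 150 147]
0.044 zmed 0.0298 228 [147 144 144]
0.046 zmed 0.0363 138 [181 178 177]
0.048 zmed 0.0367 95 [176 172 173]
0.05 zmed 0.0368 90 [116 113 114]
0.052 zmed 0.045 274 [65 65 66]
0.054 zmed 0.0514 104 [78 78 81]
0.056 zmed 0.0514 105 [73 74 75]
0.058 zmed 0.0513 101 [74 76 77]
0.06 zmed 0.0513 102 [74 76 77]
0.062 zmed 0.0514 99 [79 81 83]
0.064 zmed 0.0512 105 [93 95 96]
0.066 zmed 0.0512 96 [ 99 100 102]
0.068 zmed 0.0513 113 [ 99 100 102]
0.07 zmed 0.0513 88 [ 98 100 101]
0.072 zmed 0.051 29 [93 93 95]
0.074 zmed 0.0495 172 [137 133 135]
0.076 zmed 0.0513 97 [217 212 213]
0.078 zmed 0.0513 102 [217 212 214]
0.08 zmed 0.0513 98 [209 203 205]
0.082 zmed 0.051 23 [150 145 147]
0.084 zmed 0.045 41 [63 61 63]
0.086 zmed 0.0449 89 [57 56 58]
0.088 zmed 0.0448 93 [57 55 58]
0.09 zmed 0.0447 92 [56 54 57]
0.092 zmed 0.0447 90 [65 63 66]
0.094 zmed 0.0449 91 [110 107 109]
0.096 zmed 0.0451 97 [160 155 157]
0.098 zmed 0.0448 88 [196 190 192]
0.1 zmed 0.045 89 [202 196 198]
0.102 zmed 0.0451 95 [193 188 189]
0.104 zmed 0.0449 89 [179 173 175]
0.106 zmed 0.0449 85 [161 157 158]
0.108 zmed 0.0449 93 [136 133 135]
0.11 zmed 0.0449 83 [89 88 90]
0.112 zmed 0.0447 83 [51 51 53]
0.114 zmed 0.0446 92 [48 48 51]
0.116 zmed 0.0447 83 [48 48 51]
0.118 zmed 0.0448 93 [47 47 50]
0.12 zmed 0.0447 72 [46 46 49]
0.122 zmed 0.0441 9 [47 48 49]
0.124 zmed 0.0469 373 [54 55 56]
0.126 zmed 0.0527 115 [88 89 91]
0.128 zmed 0.0528 92 [93 94 96]
0.13 zmed 0.0527 83 [92 93 95]
0.132 zmed 0.0528 94 [93 94 95]
0.134 zmed 0.0527 95 [94 96 97]
0.136 zmed 0.0529 92 [96 97 99]
0.138 zmed 0.0524 34 [135 133 135]
0.158 zmed 0.0236 13 [193 187 189]
```

```bash
python3 -m crank '[[[0.0019,0.003,0,-2.9],[0.0019,0.003,0,-2.9],[0.0019,0.003,0,-2.9]]]';python3 f.py
python3 -m crank '[[[0.0021,0.003,0,-2.9],[0.0021,0.003,0,-2.9],[0.0021,0.003,0,-2.9]]]';python3 f.py
python3 - <<'E'
from h import *; from station import *
m=camera_model('wrist');p,d=get_image('wrist');np.savez('pics/w8.npz',p=p,d=d,**m);cv2.imwrite('pics/w8.png',p[:,:,::-1])
E
python3 gap.py pics/w8.npz | awk '($1>0.071&&$1<.088)||($1>.117&&$1<.128)'
```

```text
t: 8.75
tool_pos: [0.536, 0.1017, 0.0744]
tool_rot: [-1.961, 0.468, 1.971]
contact_force: [-6.2, -4.7, 1.8]
opening: 0.0254
t 8.75 phi 0.51 theta 0.5215 tool ang -116.5 rad 0.071 Ft(resist) 7.09 Fy tool 6.94 z 0.0744 [-6.2 -4.7  1.8] Mz [-0.896  1.006 -0.053] op 0.0254
t: 9.0
tool_pos: [0.538, 0.1048, 0.0743]
tool_rot: [-1.93, 0.512, 1.94]
contact_force: [-5.6, -4.8, 3.9]
opening: 0.0256
t 9.0 phi 0.562 theta 0.5735 tool ang -119.4 rad 0.0709 Ft(resist) 7.0 Fy tool 6.91 z 0.0743 [-5.6 -4.8  3.9] Mz [-0.821  1.095 -0.074] op 0.0256
0.072 zmed 0.0513 84 [91 92 93]
0.074 zmed 0.0485 37 [102 100 101]
0.076 zmed 0.0505 168 [163 159 160]
0.078 zmed 0.0512 95 [217 212 213]
0.08 zmed 0.0513 94 [216 211 213]
0.082 zmed 0.0512 79 [190 184 186]
0.084 zmed 0.05 2 [135 131 133]
0.086 zmed 0.0451 76 [60 58 61]
0.118 zmed 0.0447 85 [47 47 50]
0.12 zmed 0.0446 77 [46 47 50]
0.122 zmed 0.0444 54 [47 46 49]
0.124 zmed 0.0477 314 [55 56 57]
0.126 zmed 0.0526 100 [90 90 92]
```

View pics/w8.png

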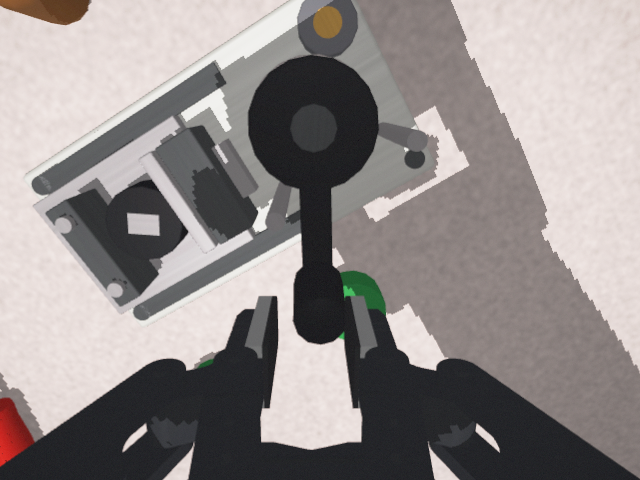

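```bash
python3 -m crank '[[[-0.0011,-0.0019,-0.002,0],[-0.0011,-0.0019,-0.002,0]]]';python3 f.py
python3 -m crank '[[[0,0,0,0],[0,0,0,0],[0,0,0,0],[0,0,0,0]]]' 0.1 40; python3 f.py
python3 -m crank '[[[0,0,0.003,0],[0,0,0.006,0],[0,0,0.009,0],[0,0,0.009,0]]]'; python3 f.py
```

```text
t: 9.22
tool_pos: [0.5384, 0.1035, 0.0725]
tool_rot: [-1.932, 0.509, 1.935]
contact_force: [-1.8, -2.6, 1.3]
opening: 0.0255
t 9.2167 phi 0.5498 theta 0.5613 tool ang -119.4 rad 0.0699 Ft(resist) 3.16 Fy tool 3.16 z 0.0725 [-1.8 -2.6  1.3] Mz [-0.454  0.46  -0.016] op 0.0255
t: 9.55
tool_pos: [0.5379, 0.1032, 0.0727]
tool_rot: [-1.932, 0.511, 1.937]
contact_force: [-5.8, -5.1, 4.2]
opening: 0.0183
t 9.55 phi 0.5422 theta 0.5537 tool ang -119.4 rad 0.0702 Ft(resist) 7.35 Fy tool 7.3 z 0.0727 [-5.8 -5.1  4.2] Mz [-0.791  0.999 -0.042] op 0.0183
t: 9.88
tool_pos: [0.5389, 0.1034, 0.0806]
tool_rot: [-1.933, 0.509, 1.934]
contact_force: [2.6, -4.6, -6.5]
opening: 0.0186
t 9.8833 phi 0.5522 theta 0.5637 tool ang -119.4 rad 0.0694 Ft(resist) 2.56 Fy tool 2.73 z 0.0806 [ 2.6 -4.6 -6.5] Mz [-0.675 -0.343 -0.161] op 0.0186
```

```bash
python3 arc.py .552 .152 5; python3 arc.py .152 -.248 5
```

```text
0.472 [-2.7000e-03 -4.9000e-03  4.5837e+00]
0.392 [-5.1000e-03 -1.0000e-02  9.1673e+00]
0.312 [-7.0000e-03 -1.5200e-02  1.3751e+01]
0.232 [-8.50000e-03 -2.06000e-02  1.83346e+01]
0.152 [-9.60000e-03 -2.61000e-02  2.29183e+01]
0.072 [-6.0000e-04 -5.6000e-03  4.5837e+00]
-0.008 [-8.0000e-04 -1.1200e-02  9.1673e+00]
-0.088 [-5.0000e-04 -1.6800e-02  1.3751e+01]
-0.168 [ 2.00000e-04 -2.23000e-02  1.83346e+01]
-0.248 [ 1.30000e-03 -2.78000e-02  2.29183e+01]
```

```bash
python3 -m crank '[[[-0.0027,-0.0049,0,4.6],[-0.0051,-0.01,0,9.2],[-0.007,-0.0152,0,13.8],[-0.0085,-0.0206,0,18.3],[-0.0096,-0.0261,0,23]]]';python3 f.py
python3 -m crank '[[[-0.0006,-0.0056,0,4.6],[-0.0008,-0.0112,0,9.2],[-0.0005,-0.0168,0,13.8],[0.0002,-0.0223,0,18.3],[0.0013,-0.0278,0,23]]]';python3 f.py
python3 -m crank '[[[0,0,-0.003,0],[0,0,-0.006,0],[0,0,-0.007,0],[0,0,-0.007,0]]]';python3 f.py
python3 -m crank '[[[0,0,0,0],[0,0,0,0],[0,0,0,0]]]' 0.3
python3 f.py
python3 - <<'E'
from h import *; from station import *
m=camera_model('wrist');p,d=get_image('wrist');np.savez('pics/w9.npz',p=p,d=d,**m);cv2.imwrite('pics/w9.png',p[:,:,::-1])
for v,u in((125,322),(125,300),(100,330),(210,314),(240,314),(300,313),(320,313)):
  print(u,v,(m['xyz']+ray(m,u,v)*d[v,u]).round(4))
E
python3 gap.py pics/w9.npz | awk '($1>0.071&&$1<.088)||($1>.117&&$1<.128)'
```

```text
t: 10.3
tool_pos: [0.5303, 0.0776, 0.081]
tool_rot: [-2.169, 0.118, 2.163]
contact_force: [5.9, -3.2, -6.7]
opening: 0.0186
t 10.3 phi 0.1553 theta 0.1668 tool ang -96.2 rad 0.0685 Ft(resist) 2.29 Fy tool 2.58 z 0.081 [ 5.9 -3.2 -6.7] Mz [-0.474 -0.894 -0.174] op 0.0186
t: 10.72
tool_pos: [0.5327, 0.0504, 0.0816]
tool_rot: [2.069, 0.305, -2.059]
contact_force: [7.4, -1.6, -6.3]
opening: 0.0182
t 10.7167 phi -0.2489 theta -0.2374 tool ang -73.2 rad 0.0674 Ft(resist) 3.4 Fy tool 3.69 z 0.0816 [ 7.4 -1.6 -6.3] Mz [-0.065 -1.206 -0.132] op 0.0182
t: 11.05
tool_pos: [0.5326, 0.0503, 0.0748]
tool_rot: [2.07, 0.3, -2.061]
contact_force: [5.5, -2.1, -4.9]
opening: 0.0179
t 11.05 phi -0.2496 theta -0.2381 tool ang -73.4 rad 0.0675 Ft(resist) 3.42 Fy tool 3.61 z 0.0748 [ 5.5 -2.1 -4.9] Mz [-0.289 -0.97  -0.091] op 0.0179
t: 11.3
tool_pos: [0.531, 0.0508, 0.075]
tool_rot: [2.066, 0.302, -2.066]
contact_force: [0.0, 0.5, 0.3]
opening: 0.0255
t 11.3 phi -0.2376 theta -0.2261 tool ang -73.4 rad 0.0689 Ft(resist) -0.51 Fy tool -0.5 z 0.075 [0.  0.5 0.3] Mz [ 0.007  0.028 -0.008] op 0.0255
322 125 [0.6005 0.0664 0.0892]
300 125 [0.5981 0.0744 0.0895]
330 100 [0.6103 0.0657 0.076 ]
314 210 [0.5646 0.0586 0.0748]
314 240 [0.5512 0.0546 0.0747]
313 300 [0.5399 0.0519 0.1115]
313 320 [0.5329 0.0498 0.1134]
0.072 zmed 0.0512 113 [95 97 98]
0.074 zmed 0.0502 29 [95 93 94]
0.076 zmed 0.0502 231 [146 142 143]
0.078 zmed 0.0512 121 [216 210 212]
0.08 zmed 0.0513 132 [215 210 211]
0.082 zmed 0.0511 109 [194 187 189]
0.084 zmed 0.0498 6 [145 141 144]
0.086 zmed 0.0448 91 [60 58 61]
0.118 zmed 0.0447 123 [47 46 49]
0.12 zmed 0.0449 127 [46 45 47]
0.122 zmed 0.0446 60 [45 44 46]
0.124 zmed 0.0482 487 [51 52 53]
0.126 zmed 0.0528 135 [88 89 91]
```

View pics/w9.png

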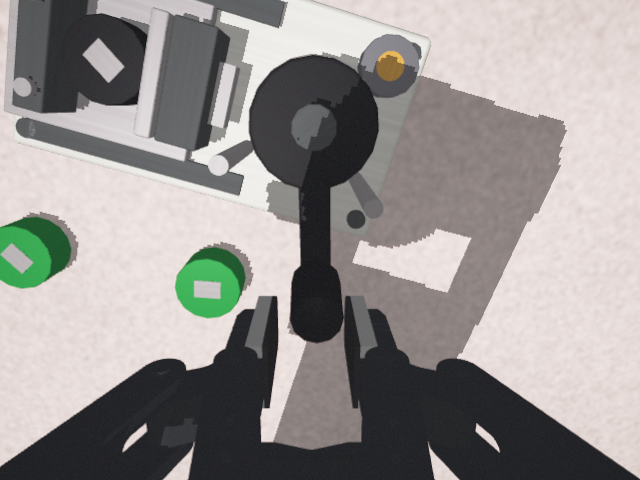

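```bash
python3 arc.py -.238 .262 10
python3 -m crank '[[[-0.0008,0.0034,0,-2.9],[-0.0008,0.0034,0,-2.9],[-0.0008,0.0034,0,-2.9]]]';python3 f.py
python3 -m crank '[[[-0.0006,0.0034,0,-2.9],[-0.0006,0.0034,0,-2.9],[-0.0006,0.0034,0,-2.9]]]';python3 f.py
```

```text
-0.188 [-7.0000e-04  3.4000e-03 -2.8648e+00]
-0.138 [-1.3000e-03  6.9000e-03 -5.7296e+00]
-0.088 [-1.7000e-03  1.0400e-02 -8.5944e+00]
-0.038 [-1.90000e-03  1.38000e-02 -1.14592e+01]
0.012 [-2.00000e-03  1.73000e-02 -1.43239e+01]
0.062 [-1.80000e-03  2.08000e-02 -1.71887e+01]
0.112 [-1.50000e-03  2.43000e-02 -2.00535e+01]
0.162 [-1.10000e-03  2.78000e-02 -2.29183e+01]
0.212 [-4.00000e-04  3.12000e-02 -2.57831e+01]
0.262 [ 4.00000e-04  3.46000e-02 -2.86479e+01]
t: 11.6
tool_pos: [0.5306, 0.053, 0.075]
tool_rot: [2.094, 0.251, -2.092]
contact_force: [2.0, -4.4, -0.7]
opening: 0.0254
t 11.6 phi -0.2048 theta -0.1933 tool ang -76.2 rad 0.0688 Ft(resist) 4.75 Fy tool 4.78 z 0.075 [ 2.  -4.4 -0.7] Mz [-0.742 -0.322  0.041] op 0.0254
t: 11.85
tool_pos: [0.53, 0.0561, 0.075]
tool_rot: [2.122, 0.199, -2.12]
contact_force: [1.8, -4.9, -0.8]
opening: 0.0255
t 11.85 phi -0.1595 theta -0.148 tool ang -79.1 rad 0.0688 Ft(resist) 5.14 Fy tool 5.16 z 0.075 [ 1.8 -4.9 -0.8] Mz [-0.987 -0.216 -0.021] op 0.0255
```

```bash
cat > look.sh <<'E'
python3 - <<'E'
from h import *; from station import *
m=camera_model('wrist');p,d=get_image('wrist');np.savez('pics/wl.npz',p=p,d=d,**m);cv2.imwrite('pics/wl.png',p[:,:,::-1])
z=np.load('pics/wl.npz');vv,uu=np.mgrid[0:480,0:640];K=np.array([[m['fx'],0,m['cx']],[0,m['fy'],m['cy']],[0,0,1]])
q=cv2.undistortPoints(np.stack([uu.ravel(),vv.ravel()],1)[:,None].astype(float),K,np.array([m['k1'],0,0,0.]))[:,0]
D=d.ravel();P=R.from_rotvec(m['attitude']).apply(np.c_[q*D[:,None],D])+m['xyz']
a=.0115;v=P[:,:2]-[.598,.067];X=v@[np.cos(a),np.sin(a)];Y=v@[-np.sin(a),np.cos(a)];Z=P[:,2];g=p.reshape(-1,3).max(1)
s=(D>0)&(abs(X)<.008)
pw=s&(Z>.050)&(Z<.0525)&(Y>.06)&(Y<.1)
pu=s&(Z>.0435)&(Z<.046)&(Y>.08)&(Y<.13)
bs=s&(Z>.0517)&(Z<.054)&(Y>.115)&(Y<.14)
print('jaw front',np.percentile(Y[pw],99),'puck',np.percentile(Y[pu],[1,99]),'backstop',np.percentile(Y[bs],1))
mt=(D>0)&(Z>.0435)&(Z<.046)&(Y>.085)&(Y<.125)&(abs(X)<.02)&(g>130);print('metal y',Y[mt].mean())
E
E
bash look.sh
python3 -m crank '[[[-0.0004,0.0035,0,-2.9],[-0.0004,0.0035,0,-2.9],[-0.0004,0.0035,0,-2.9]]]';python3 f.py; bash look.sh
python3 -m crank '[[[-0.0002,0.0035,0,-2.9],[-0.0002,0.0035,0,-2.9],[-0.0002,0.0035,0,-2.9]]]';python3 f.py; bash look.sh
```

```text
jaw front 0.08331472582761229 puck [0.08640661 0.1240673 ] backstop 0.12341828231685568
metal y 0.10378491495855444
t: 12.15
tool_pos: [0.5295, 0.0594, 0.075]
tool_rot: [2.149, 0.147, -2.148]
contact_force: [0.6, -5.9, -1.2]
opening: 0.0256
t 12.15 phi -0.1105 theta -0.099 tool ang -82.0 rad 0.069 Ft(resist) 5.94 Fy tool 5.94 z 0.075 [ 0.6 -5.9 -1.2] Mz [-1.096 -0.251 -0.028] op 0.0256
jaw front 0.08389787352865131 puck [0.08698246 0.12416937] backstop 0.12342563791220122
metal y 0.10413409820596199
t: 12.45
tool_pos: [0.5291, 0.0627, 0.075]
tool_rot: [2.175, 0.093, -2.175]
contact_force: [0.8, -6.8, 1.0]
opening: 0.0257
t 12.45 phi -0.0622 theta -0.0507 tool ang -84.9 rad 0.069 Ft(resist) 6.85 Fy tool 6.86 z 0.075 [ 0.8 -6.8  1. ] Mz [-1.171 -0.101  0.007] op 0.0257
jaw front 0.0838194344990487 puck [0.08696056 0.12398324] backstop 0.12344288870045668
metal y 0.10413515289886255
```

```bash
python3 -m crank '[[[0,0.0035,0,-2.9],[0,0.0035,0,-2.9],[0,0.0035,0,-2.9]]]';python3 f.py; python3 -m crank '[[[0,0,0,0],[0,0,0,0]]]'>/dev/null;python3 f.py;  bash look.sh
python3 -m crank '[[[0.0001,0.0035,0,-2.9],[0.0001,0.0035,0,-2.9],[0.0001,0.0035,0,-2.9]]]';python3 f.py;python3 -m crank '[[[0,0,0,0],[0,0,0,0]]]'>/dev/null;python3 f.py; bash look.sh
```

```text
t: 12.75
tool_pos: [0.5289, 0.066, 0.0749]
tool_rot: [2.2, 0.038, -2.201]
contact_force: [-0.3, -7.4, 1.0]
opening: 0.0251
t 12.75 phi -0.0148 theta -0.0033 tool ang -87.8 rad 0.0691 Ft(resist) 7.44 Fy tool 7.43 z 0.0749 [-0.3 -7.4  1. ] Mz [-1.25  -0.041 -0.028] op 0.0251
t 12.9167 phi -0.0152 theta -0.0037 tool ang -87.8 rad 0.0691 Ft(resist) 6.59 Fy tool 6.59 z 0.0749 [-0.  -6.6  0.9] Mz [-1.316  0.017 -0.022] op 0.0257
jaw front 0.0838882030727271 puck [0.08711168 0.12414354] backstop 0.1234567647192199
metal y 0.10415744995577027
t: 13.22
tool_pos: [0.5288, 0.0693, 0.0749]
tool_rot: [-2.216, 0.018, 2.218]
contact_force: [-0.8, -9.1, 1.5]
opening: 0.0254
t 13.2167 phi 0.0327 theta 0.0442 tool ang -90.7 rad 0.0692 Ft(resist) 9.09 Fy tool 9.09 z 0.0749 [-0.8 -9.1  1.5] Mz [-1.458  0.094 -0.062] op 0.0254
t 13.3833 phi 0.0322 theta 0.0437 tool ang -90.7 rad 0.0692 Ft(resist) 8.42 Fy tool 8.41 z 0.0749 [-1.2 -8.4  1.3] Mz [-1.406e+00  9.900e-02 -1.000e-03] op 0.0256
jaw front 0.0839210606517228 puck [0.08704786 0.12417065] backstop 0.12333888056968796
metal y 0.10424716541081246
```

```bash
python3 -m crank '[[[0.0002,0.0035,0,-2.9],[0.0002,0.0035,0,-2.9],[0.0002,0.0035,0,-2.9]]]';python3 f.py;python3 -m crank '[[[0,0,0,0],[0,0,0,0]]]'>/dev/null;python3 f.py; bash look.sh;python3 f.py
```

```text
t: 13.68
tool_pos: [0.5289, 0.0726, 0.0748]
tool_rot: [-2.19, 0.074, 2.193]
contact_force: [-0.3, -9.2, 1.5]
opening: 0.0257
t 13.6833 phi 0.0807 theta 0.0922 tool ang -93.6 rad 0.0694 Ft(resist) 9.24 Fy tool 9.25 z 0.0748 [-0.3 -9.2  1.5] Mz [-1.489  0.183  0.007] op 0.0257
t 13.85 phi 0.0802 theta 0.0917 tool ang -93.6 rad 0.0693 Ft(resist) 8.41 Fy tool 8.42 z 0.0749 [-0.5 -8.4  1.6] Mz [-1.509  0.17   0.03 ] op 0.0258
jaw front 0.08394854882650604 puck [0.0872384  0.12428795] backstop 0.12322594913000989
metal y 0.10419367271189472
t 13.9 phi 0.0802 theta 0.0917 tool ang -93.6 rad 0.0693 Ft(resist) 8.65 Fy tool 8.66 z 0.0748 [-0.5 -8.6  1.2] Mz [-1.57   0.227 -0.036] op 0.0254
```

```bash
python3 -m crank '[[[0,-0.0022,0,0],[0,-0.0022,0,0]]]';python3 f.py
python3 -m crank '[[[0,0,0,0],[0,0,0,0],[0,0,0,0],[0,0,0,0]]]' 0.7; python3 f.py
python3 -m crank '[[[0,0,0.02,0],[0,0,0.05,0],[0,0,0.08,0],[0,0,0.1,0],[0,0,0.1,0]]]'; python3 f.py
python3 -m crank '[[[-0.03,0,0.02,0],[-0.06,0,0.03,0],[-0.06,0,0.03,0],[-0.06,0,0.03,0]]]'
bash look.sh
python3 - <<'E'
from h import *; from station import *
m=camera_model('wrist');p,d=get_image('wrist');cv2.imwrite('pics/w10.png',p[:,:,::-1])
K=[]
for v in range(0,480,2):
  for u in range(0,640,2):
    if 0<d[v,u]:
      q=m['xyz']+ray(m,u,v)*d[v,u]
      if np.hypot(q[0]-.598,q[1]-.067)<.085 and q[2]>.06 : K.append(q)
K=np.array(K);k=K[np.hypot(K[:,0]-.598,K[:,1]-.067)>.06]
print('knob top',np.percentile(k[:,2],[50,80,90]),k[k[:,2]>.108].mean(0)); h=K[np.hypot(K[:,0]-.598,K[:,1]-.067)<.006];print('bolt',np.median(h[:,2]))
E
```

```text
t: 14.07
tool_pos: [0.529, 0.0716, 0.0748]
tool_rot: [-2.189, 0.071, 2.19]
contact_force: [-1.3, -4.9, 1.5]
opening: 0.0256
t 14.0667 phi 0.0669 theta 0.0784 tool ang -93.7 rad 0.0692 Ft(resist) 4.96 Fy tool 4.96 z 0.0748 [-1.3 -4.9  1.5] Mz [-0.826  0.143  0.019] op 0.0256
t: 14.4
tool_pos: [0.529, 0.0731, 0.0745]
tool_rot: [-2.188, 0.069, 2.189]
contact_force: [0.2, -0.3, 0.7]
opening: 0.06
t 14.4 phi 0.0875 theta 0.099 tool ang -93.7 rad 0.0692 Ft(resist) 0.23 Fy tool 0.24 z 0.0745 [ 0.2 -0.3  0.7] Mz [ 0.029 -0.034  0.023] op 0.06
t: 14.82
tool_pos: [0.5325, 0.0729, 0.1808]
tool_rot: [-2.199, 0.069, 2.178]
contact_force: [0.5, 0.0, 0.8]
opening: 0.0596
t 14.8167 phi 0.0902 theta 0.1017 tool ang -93.7 rad 0.0658 Ft(resist) -0.06 Fy tool -0.04 z 0.1808 [0.5 0.  0.8] Mz [ 0.011 -0.019 -0.01 ] op 0.0596
t: 15.15
tool_pos: [0.4687, 0.0728, 0.2046]
tool_rot: [-2.19, 0.07, 2.187]
contact_force: [0.0, 0.4, -0.6]
opening: 0.0597
jaw front 0.08412038095691454 puck [0.0864497  0.12444987] backstop 0.12416858802383424
metal y 0.10402923522754115
knob top [0.11187352 0.11265649 0.11301459] [0.5288635  0.06705618 0.11189722]
bolt 0.08896857551889814
```

View pics/w10.png

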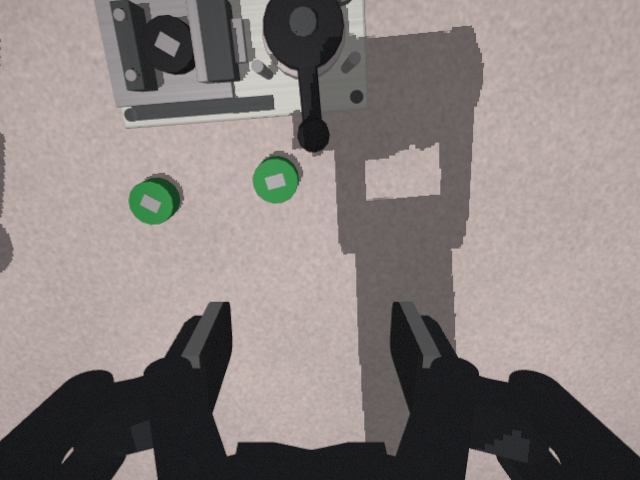

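The lever is seated: its bolt top reads 0.089 m, against 0.094 m when it sat tooth on tooth. The puck is held between jaw and backstop, and the gripper is clear. I'm handing in.

```bash
python3 -c "
from station import *
print(finish_job(),get_obs()['t'])"
```

```text
the job is handed in; nothing more can be done
the job is handed in; nothing more can be done
```

I clamped the specimen and handed the job in at about 15 s of robot time. My estimate of the jaw force is 19–20 N, but I had no direct reading of it.

**What I did:** The lever started tooth on tooth. I pinched the knob, lifted it (about 6 N of downward pull showed it was free), swung it back to about -0.6 rad and let it drop. I then turned it to about +0.57 rad with the fingers loose around the knob. That left about 1 mm of slack, so I lifted it 8 mm, swung back to about -0.24 rad, let it drop and turned to about +0.09 rad.

**Last checks:**
- **Grip force:** Resistance at the knob rose about 3.2 N above free closing, judged by the wrist moment, which means about 19 N. The lever turned about 0.2 rad after the jaw bit, which also gives 19–20 N. The direct side-force reading was lower and noisier (8.4–9.2 N against about 6 N free), or roughly 14–19 N. All of these fall within 10–34 N.
- **Lever:** Bolt top at 0.089 m and knob top at about 0.113 m in the depth image, so it is down in its teeth.
- **Jaw and specimen:** The jaw stayed at the same place after I let go, and the puck stands between jaw and backstop.
- **Robot:** The gripper is clear, with contact force near zero.

**Uncertain:** The knob position averaged from the last depth image is about 3 mm short of where I expected the lever. I put that down to shadowed points or the lever's play and did not check further. I never measured the bystanders again; the arm worked above them, and nothing I saw in the wrist images looked moved.

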